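# Seat the power unit in the corner of an instrument case and hold it for screwing down

## Task

Swing the lid of the grey instrument case fully open until it rests back on its stop. Then take the larger, perforated power unit from the bench mat, set it flat on the steel plate inside the case with its terminal end away from the end stop, and push it home into the corner so that it bears against the side stop and the end stop at the same time, firmly but without forcing it. Finish still holding it pressed against both stops (I will drive the screws while you hold), and leave the other things on the bench where they are.

Things in the scene. Friction and masses are not known exactly. Their poses are not given: they have to be found in the camera images.
- case: open-topped light grey plastic case, fixed: 190 (x) x 240 (y) x 70 mm high, walls 4 mm. Origin: centre of its underside. Hinges on its +x side, which points roughly to the robot's right; its +y points roughly away from the robot. A steel plate inside has its top 8 mm above the underside. A terminal row 38 mm high stands at x 44 to 80, y -57 to 57 mm; else only the stops.
- lid (a joint): lid hinge (rad): 0 shut, 1.8 open on its stop (leaning back past upright, where its weight keeps it; short of upright it falls shut). The lid is a grey slab 194 x 244 x 12 mm, 0.28 kg, its underside level with the case's rim when shut; it turns freely, unlatched, about a line parallel to the case's y.
- lid_hinge (a point): middle of the hinge line; at x = +102 mm, y = 0, z = 66 mm in the case's frame
- lid_handle (a point): middle of the grip bar of the lid's steel bow handle: round bar 10 mm thick, 90 mm long, parallel to the hinge line, its axis 38 mm off the lid's outer face. Lid shut: 187 mm to the handle side (case -x) of the hinge line and 54 mm above it, 12 mm in from the lid's edge; lid open: swung over, beyond the hinge line. Frame turns with the lid.
- stop_side: low aluminium angle bracket on the plate, 60 mm long, 10 mm high: origin at the foot of the middle of its stop face, at x = -48 mm, y = +26 mm, z = 8 mm in the case's frame. The face looks along its own +x, which is the case's +x.
- stop_end: like stop_side, 36 mm long: origin at the foot of the middle of its stop face, at x = -23 mm, y = +70 mm, z = 8 mm in the case's frame. The face looks along its own +x, which is the case's -y.
- corner (a point): point on the plate's top where the two stop faces would meet (x = -48 mm, y = +70 mm, z = 8 mm in the case's frame); same axes as the case. Seated, the power unit's origin is 25 mm along +x and 49 mm along -y from here, its own +x along the case's +y.
- power_unit: the larger module, loose on the mat: power supply in a perforated aluminium housing, 98 mm long (x) x 50 mm wide (y) x 42 mm high, about 0.28 kg. Origin: centre of the underside. Its housing, 84 x 50 x 42 mm, runs from x = -35 to +49 mm and ends in a flat closed face at +x; smooth: slides on plate and stops with friction about 0.3. At the -x end a low black terminal block 18 mm high.
- terminals (a point): top of the power unit's terminal block, 42 mm from its origin along its -x
- line_filter: the smaller module, plain aluminium, 62 x 42 x 26 mm, loose on the mat; not wanted now. Origin: centre of underside. It and the power unit may lie in each other's place.
- screw_tray: small aluminium tray of screws, 70 x 50 x 18 mm, loose; leave alone
- solder_reel: reel of solder standing on end, 60 mm across, 45 mm high, loose; leave alone
- wire_reel: reel of copper wire standing on end, 52 mm across, 55 mm high, loose; leave alone
- screwdriver: black-handled screwdriver 160 mm long, lying; leave alone
- cutters: side cutters about 120 mm long, 10 mm high, lying; leave alone
- tweezers: steel tweezers 120 mm long, 6 mm high, lying; leave alone
- multimeter: multimeter 150 x 75 x 41 mm, lying; leave alone
There are look-alikes about, which are no part of the job. What is shaped like the power_unit but brown is not meant.

How it is judged:
By the outcome, as a careful person would: the job done as asked, in the order asked, and still so for the second after the job is handed in, while the arm keeps its last pose, push and grip.
It also fails if it takes over 67 s, if anything falls off the work surface, if the arm or the gripper's body presses on something with over 40 N, if the wrist force passes 120 N, or if a joint passes its speed limit or range.

## Robot

A 6-joint arm with a two-finger parallel gripper is mounted at the origin on the work surface. World frame = base frame: x ahead of the robot, y to its left, z up, the work surface at z = 0. Lengths are in m, angles in rad, forces in N, time in s.
With the tool pointing down it reaches from about 0.4 to 0.825 m from the base axis. Payload 7 kg.
Tool frame: the origin (TCP) lies at the very end of the fingers, on their centre line; the grasp point (between the pads) lies arm.grip_point_offset behind it (arm.grip_point_offset is the distance from the TCP to the grasp point, in m); z points along the fingers, y is the line along which they close (so a half turn about z gives the same grasp; the last joint's range is limited). The gripper opens to 88 mm and grips with 3 to 60 N. Pads are 19 mm wide; open, the fingers measure 130 mm over their backs; the gripper's body (78 mm by 193 mm) begins 47 mm behind the grasp point.
Start: joints at [-0.918, 0.359, 0.012, 0, -1.224, -0.288], TCP at [0.241, -0.631, 0.204] pointing down, gripper open.
Joint ranges: [-3.07, 3.07], [-1.43, 2.12], [-1.02, 1.25], [-3.03, 1.67], [-3.05, -0], [-3.03, 3.03]. Speed limits (rad/s): [2.39, 2.39, 3.01, 3.14, 3.14, 3.14].

## Interface

Orientations are given as [roll, pitch, yaw] about the fixed x, y, z axes, in that order (R = Rz(yaw) Ry(pitch) Rx(roll)).
In Python, from station import arm gives the robot as it stands.
- The arm moves only by the shell command python3 -m crank 'ROWS' [OPENING] [FORCE]. ROWS is JSON, a list of rows, each an object of numbers: "dx", "dy", "dz": the shift along the tool's x, y, z in cm; "wx", "wy", "wz": the turn, a rotation vector about the tool's x, y, z in degrees. A call has exactly 10 rows; each row is the pose to reach, as a shift and turn from the pose commanded when the call began, along the tool's axes at that moment; what a row does not reach only later rows make up. A row lasts 1/8 s, in which the tool goes at most 62.5 mm and 10.7 degrees, less where a joint would pass 70% of its speed; a pose out of reach is approached as far as the arm can. A call with a gripper value outside its range is refused whole. OPENING is the finger opening in cm, from 0 to 8.76, set as the call begins (- or left out, the last holds). The fingers move at their own pace and stop on an object; FORCE is the grip in N (left out, the last holds). Time passes only in rows, so rows that repeat a pose let the fingers close, or fill a call up. It gives the time, the measured TCP pose, the force, the opening and the grip force at its end, in the units of the state.
- arm.get_state(): the state, without advancing time (a new reading comes with each control period).
- arm.grab_frame(name): name is "scene" or "top" or "wrist"; returns the picture (384x512x3 uint8, red, green, blue); there is no depth.
- arm.calibration(name): a dict with "fx", "fy", "cx", "cy" (pixels), "world_from_camera" (4x4, takes a point from camera to world coordinates). Camera axes: x right, y down, z forward; pixel columns grow to the right and rows downward; lengths in m; the calibration is good to about 2 mm. A picture is of the moment at which its call begins: read the wrist's pose just before it. calibration takes no time and is no camera call; for the wrist camera it gives the pose at the moment of the call.
- arm.job_done(): hands the job in; it is judged then, once.
Trained networks look in the newest picture that a camera, given by its name, has taken for a name from the list of things; names that differ only in an ending like _2 or _b are one class to them, and where a whole thing is asked for, a point or a joint stands for the part that bears it (a point fixed in the world has none). Each returns a list of dicts, best first, with "confidence" (0 to 1); they miss things now and then, are a little off and sometimes report something else, mostly with a low value. They report only what shows in the picture. A call takes as long as a camera call. They do not tell look-alikes from the thing itself.
- arm.find_in(camera, query): "centre" ([x, y, z] in m, in world coordinates, good to about 4 mm: the middle of the surface that is visible of it).
- arm.masks_of(camera, query): "pixels" (384x512 bool, what is visible of it).
- arm.mark_of(camera, query): "centre" ([x, y, z] in m, in world coordinates, good to about 4 mm: a listed point, or the origin of a listed thing).
The state is a dict: "t": time; "q": joint angles; "qd": joint speeds; "joint_efforts": joint torques, N m; "eef_pos": TCP position; "ee_rot": TCP orientation; "force": force on the tool from outside, world axes, zero at the start; "moment": the same for the moment, N m; "width": finger opening in m; "gripper_force": force on a finger pad.
Only numpy, scipy, OpenCV 4.12 (cv2) and the standard library are available. Lean on these libraries where they do the work, as an engineer would, in place of code of your own. Each camera call takes 0.05 s, during which the arm holds its last target. There are 200 camera calls.

## Working session

There is one attempt and no reset: what is moved stays moved. The work goes in short steps, Python scripts to look and compute and a shell command to move; the robot and the scene stay as the last step left them, time stands still between calls to the robot, and variables do not carry over. Pictures are saved under pics/ and viewed, at most 10 in all, crops included, and the job is handed in when it is done.

```bash
ls; mkdir -p pics
python3 - <<'E'
from station import arm
import cv2,numpy as np
s=arm.get_state();print(s['t'],s['eef_pos'],s['ee_rot'],s['width'],arm.grip_point_offset)
for n in ("scene","top"):
    cv2.imwrite(f"pics/{n}0.png",cv2.resize(arm.grab_frame(n)[:,:,::-1],(800,600),interpolation=cv2.INTER_CUBIC))
    c=arm.calibration(n);print(n,c['fx'],np.round(c['world_from_camera'],3).tolist())
    for q in ("case","power_unit","line_filter","lid_handle","lid_hinge","terminals","corner"):
        print(n,q,[(np.round(d['centre'],3).tolist(),round(d['confidence'],2)) for d in arm.mark_of(n,q)])
E
```

```text
pics
0.0 [ 0.24059278 -0.63008839  0.20269628] [ 3.13989140e+00 -1.53554745e-04 -2.77692159e+00] 0.08763038248610727 0.0188
scene 473.3778745590976 [[-0.722, 0.56, -0.405, 1.059], [0.691, 0.577, -0.434, 0.645], [-0.01, -0.594, -0.805, 1.19], [0.0, 0.0, 0.0, 1.0]]
scene case [([0.565, -0.079, 0.003], 0.58)]
scene power_unit [([0.538, 0.21, -0.002], 0.91), ([0.498, 0.556, 0.002], 0.83), ([0.35, 0.006, -0.004], 0.57)]
scene line_filter [([0.517, 0.391, -0.003], 0.7)]
scene lid_handle [([0.563, 0.003, 0.118], 0.79), ([0.505, 0.192, 0.021], 0.4)]
scene lid_hinge [([0.561, -0.183, 0.067], 0.78)]
scene terminals [([0.387, 0.023, 0.017], 0.89), ([0.502, 0.192, 0.02], 0.85), ([0.463, 0.576, 0.022], 0.78)]
scene corner [([0.64, -0.036, 0.011], 0.94), ([0.682, 0.314, 0.003], 0.24)]
top 371.1118281174097 [[-0.014, -0.997, 0.078, 0.429], [-1.0, 0.014, -0.007, 0.036], [0.006, -0.078, -0.997, 1.23], [0.0, 0.0, 0.0, 1.0]]
top case [([0.563, -0.082, -0.0], 0.96)]
top power_unit [([0.502, 0.555, 0.002], 0.96), ([0.349, 0.008, 0.001], 0.9), ([0.539, 0.21, -0.001], 0.68), ([0.682, 0.315, -0.0], 0.35)]
top line_filter [([0.519, 0.393, 0.004], 0.51), ([0.316, -0.251, -0.003], 0.34)]
top lid_handle [([0.572, 0.008, 0.121], 0.64)]
top lid_hinge [([0.564, -0.187, 0.068], 0.8), ([0.516, 0.392, 0.004], 0.23)]
top terminals [([0.386, 0.025, 0.017], 0.81), ([0.499, 0.19, 0.017], 0.75), ([0.462, 0.574, 0.014], 0.55), ([0.564, -0.183, 0.067], 0.51)]
top corner [([0.564, -0.182, 0.064], 0.32)]
```

View pics/scene0.png

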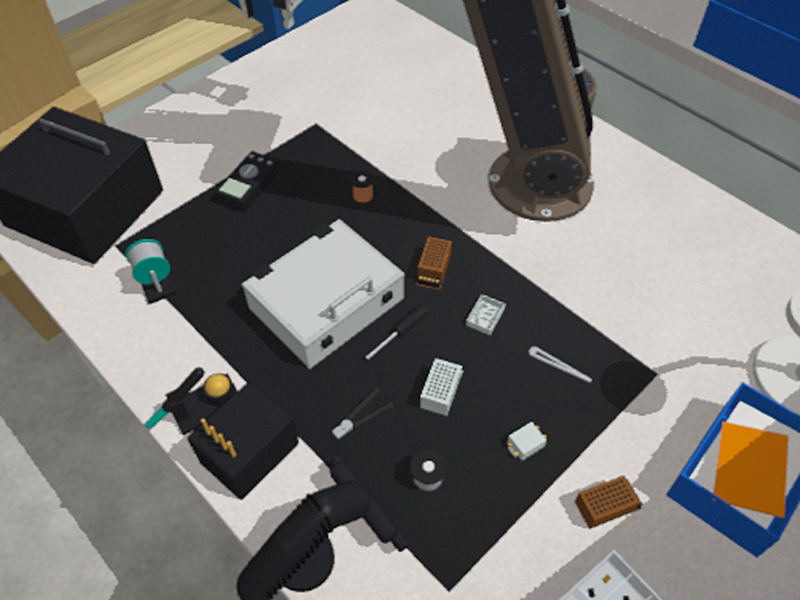

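View pics/top0.png

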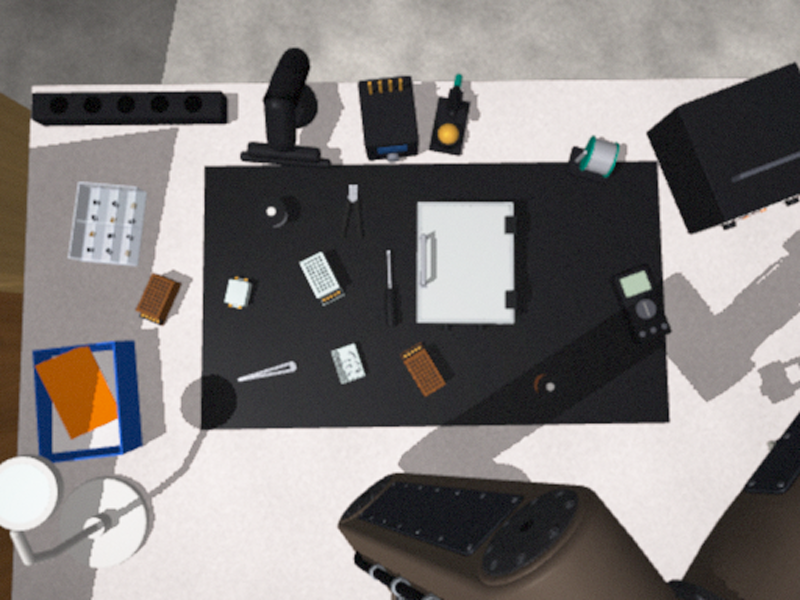

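Both views show the lid shut, with its handle on the left side at about (427,260) in the top view. The white perforated power unit is at (321,278) top and (441,385) scene, with its gold terminals toward the robot. The brown look-alikes are elsewhere. Next I triangulate and get the yaws.

```bash
cat > h.py <<'E'
import numpy as np,cv2
from station import arm
def ray(c,u,v):
    T=np.array(c['world_from_camera']);d=T[:3,:3]@np.array([(u-c['cx'])/c['fx'],(v-c['cy'])/c['fy'],1.]);return T[:3,3],d/np.linalg.norm(d)
def tri(rs):
    A=sum(np.eye(3)-np.outer(d,d) for o,d in rs);b=sum((np.eye(3)-np.outer(d,d))@o for o,d in rs)
    p=np.linalg.solve(A,b);return p,max(np.linalg.norm(np.cross(p-o,d)) for o,d in rs)
def onz(c,uv,z):
    out=[]
    for u,v in uv:
        o,d=ray(c,u,v);out.append(o+d*(z-o[2])/d[2])
    return np.array(out)
def proj(c,p):
    T=np.linalg.inv(np.array(c['world_from_camera']));q=T[:3,:3]@np.asarray(p)+T[:3,3]
    return np.array([c['cx']+c['fx']*q[0]/q[2],c['cy']+c['fy']*q[1]/q[2]])
def rect(c,m,z):
    """oriented rectangle of a mask, on plane z: centre, sizes, angle(deg)"""
    m=m.astype(np.uint8);k=max(cv2.findContours(m,cv2.RETR_EXTERNAL,cv2.CHAIN_APPROX_NONE)[0],key=cv2.contourArea)
    p=onz(c,k[:,0,:],z)[:,:2].astype(np.float32);return cv2.minAreaRect(p*1000)
def near(l,p):
    l=[d for d in l if np.linalg.norm(np.array(d['centre'])[:2]-p)<.06];return np.array(l[0]['centre']) if l else None
E
python3 - <<'E'
from h import *
C={n:arm.calibration(n) for n in("scene","top")}
[arm.grab_frame(n) for n in C]
for q,g in (("lid_handle",(.567,.005)),("lid_hinge",(.563,-.185)),("power_unit",(.538,.21)),("terminals",(.5,.191))):
    r=[]
    for n in C:
        p=near(arm.mark_of(n,q),g)
        if p is not None: T=np.array(C[n]['world_from_camera'])[:3,3]; d=p-T; r.append((T,d/np.linalg.norm(d)))
    if len(r)==2: print(q,[np.round(x,4) for x in tri(r)])
for n in C:
  for q,z in (("lid_handle",.078),("case",.078),("power_unit",.042)):
    for d in arm.masks_of(n,q): print(n,q,round(d['confidence'],2),d['pixels'].sum(),[np.round(x,1) for x in rect(C[n],d['pixels'],z)])
E
```

```text
lid_handle [array([0.5677, 0.0064, 0.1198]), np.float64(0.001)]
lid_hinge [array([ 0.5648, -0.1814,  0.0707]), np.float64(0.0012)]
power_unit [array([0.541 , 0.2122, 0.0008]), np.float64(0.0011)]
terminals [array([0.5026, 0.1918, 0.0165]), np.float64(0.0012)]
scene lid_handle 0.66 4462 [array([563.1, -84. ]), array([209.6, 250.2]), np.float64(88.8)]
scene case 0.82 5629 [array([573.7, -66.8]), array([244.9, 268.6]), np.float64(89.4)]
scene case 0.51 625 [array([570.7, 235. ]), array([102.6,  53.3]), np.float64(24.4)]
scene power_unit 0.9 633 [array([554.3, 222.3]), array([104.5,  55. ]), np.float64(27.3)]
scene power_unit 0.81 523 [array([359.5,  16.9]), array([127.9,  54.4]), np.float64(31.4)]
scene power_unit 0.75 907 [array([513.8, 554.3]), array([ 60.4, 100.6]), np.float64(66.3)]
top lid_handle 0.8 4839 [array([564.8, -85.2]), array([199.4, 242.3]), np.float64(89.2)]
top case 0.88 5026 [array([558.9, -80.2]), array([210.6, 260.5]), np.float64(88.4)]
top power_unit 0.9 577 [array([502.4, 545. ]), array([65.4, 95.2]), np.float64(65.4)]
top power_unit 0.79 508 [array([351.5,   4.4]), array([101.3,  53. ]), np.float64(29.1)]
top power_unit 0.7 553 [array([539.8, 210.3]), array([104.2,  58.7]), np.float64(26.1)]
top power_unit 0.21 207 [array([678.9, 149.9]), array([ 42. , 108.5]), np.float64(89.6)]
```

```bash
cat >> h.py <<'E'
from scipy.spatial.transform import Rotation as Ro
def to(p,yaw,s=None):
    "shift (cm, tool axes) and turn (deg) from current pose to TCP p with tool down and yaw (deg)"
    s=s or arm.get_state();R=Ro.from_euler('xyz',s['ee_rot']);T=Ro.from_euler('xyz',[np.pi,0,np.radians(yaw)])
    return np.round(R.inv().apply(np.asarray(p)-s['eef_pos'])*100,2),np.round((R.inv()*T).as_rotvec(degrees=True),1)
E
python3 -m crank '[{"dx":-4.5,"dy":4,"wz":2.2},{"dx":-9,"dy":8,"wz":4.4},{"dx":-13.5,"dy":12,"wz":6.6},{"dx":-18,"dy":16,"wz":8.8},{"dx":-22.5,"dy":20,"wz":11},{"dx":-27,"dy":24,"wz":13.2},{"dx":-31.5,"dy":28,"wz":15.4},{"dx":-36,"dy":32,"wz":17.6},{"dx":-40.5,"dy":36,"wz":19.8},{"dx":-45,"dy":40,"wz":22}]'
python3 -c "
from h import *
print(to([.567,.006,.19],179),to([.567,.006,.101],179))"
```

```text
(array([-53.18,  47.83,   1.37]), array([-0. ,  0. , 21.9])) (array([-53.18,  47.83,  10.27]), array([-0. ,  0. , 21.9]))$[0]: bad value
```

```bash
python3 -m crank '[{"dx":-4.5,"dy":4.0,"dz":0.0,"wx":0.0,"wy":0.0,"wz":2.2},{"dx":-9.0,"dy":8.0,"dz":0.0,"wx":0.0,"wy":0.0,"wz":4.4},{"dx":-13.5,"dy":12.0,"dz":0.0,"wx":0.0,"wy":0.0,"wz":6.6},{"dx":-18.0,"dy":16.0,"dz":0.0,"wx":0.0,"wy":0.0,"wz":8.8},{"dx":-22.5,"dy":20.0,"dz":0.0,"wx":0.0,"wy":0.0,"wz":11.0},{"dx":-27.0,"dy":24.0,"dz":0.0,"wx":0.0,"wy":0.0,"wz":13.2},{"dx":-31.5,"dy":28.0,"dz":0.0,"wx":0.0,"wy":0.0,"wz":15.4},{"dx":-36.0,"dy":32.0,"dz":0.0,"wx":0.0,"wy":0.0,"wz":17.6},{"dx":-40.5,"dy":36.0,"dz":0.0,"wx":0.0,"wy":0.0,"wz":19.8},{"dx":-45.0,"dy":40.0,"dz":0.0,"wx":0.0,"wy":0.0,"wz":22.0}]'
python3 -c "
from h import *
print(to([.567,.006,.19],179),to([.567,.006,.101],179))"
```

```text
t: 2.85
eef_pos: [0.5192, -0.0944, 0.2042]
ee_rot: [3.142, 0.001, 3.122]
force: [1.1, -0.1, -0.4]
width: 0.0875
gripper_force: 0.0
(array([-4.57, 10.13,  1.42]), array([ 0. ,  0.1, -0.2])) (array([-4.56, 10.13, 10.32]), array([ 0. ,  0.1, -0.2]))
```

```bash
python3 -m crank '[{"dx":-1.6,"dy":3.4,"dz":0,"wx":0,"wy":0,"wz":0},{"dx":-3.2,"dy":6.8,"dz":0,"wx":0,"wy":0,"wz":0},{"dx":-4.6,"dy":10.1,"dz":0,"wx":0,"wy":0,"wz":0},{"dx":-4.6,"dy":10.1,"dz":1.4,"wx":0,"wy":0,"wz":0},{"dx":-4.6,"dy":10.1,"dz":3.2,"wx":0,"wy":0,"wz":0},{"dx":-4.6,"dy":10.1,"dz":5,"wx":0,"wy":0,"wz":0},{"dx":-4.6,"dy":10.1,"dz":6.8,"wx":0,"wy":0,"wz":0},{"dx":-4.6,"dy":10.1,"dz":8.6,"wx":0,"wy":0,"wz":0},{"dx":-4.6,"dy":10.1,"dz":10.2,"wx":0,"wy":0,"wz":0},{"dx":-4.6,"dy":10.1,"dz":10.2,"wx":0,"wy":0,"wz":0}]'
python3 -m crank '[{"dx":0,"dy":0,"dz":0,"wx":0,"wy":0,"wz":0},{"dx":0,"dy":0,"dz":0,"wx":0,"wy":0,"wz":0},{"dx":0,"dy":0,"dz":0,"wx":0,"wy":0,"wz":0},{"dx":0,"dy":0,"dz":0,"wx":0,"wy":0,"wz":0},{"dx":0,"dy":0,"dz":0,"wx":0,"wy":0,"wz":0},{"dx":0,"dy":0,"dz":0,"wx":0,"wy":0,"wz":0},{"dx":0,"dy":0,"dz":0,"wx":0,"wy":0,"wz":0},{"dx":0,"dy":0,"dz":0,"wx":0,"wy":0,"wz":0},{"dx":0,"dy":0,"dz":0,"wx":0,"wy":0,"wz":0},{"dx":0,"dy":0,"dz":0,"wx":0,"wy":0,"wz":0}]' 0.5 12
python3 - <<'E'
from h import *
cv2.imwrite("pics/w1.png",arm.grab_frame("wrist")[:,:,::-1])
s=arm.get_state();print(s['eef_pos'])
# arc relative to bar start: bar (-187,54) about hinge
for k in range(1,21):
    a=1.8*k/20;c,n=np.cos(a),np.sin(a)
    x=-187*c+54*n+187; z=187*n+54*c-54   # clockwise turn (up and over to +x)
    print(k,round(-x/10,1),round(-z/10,1))
E
```

```text
t: 4.1
eef_pos: [0.5653, 0.0031, 0.1003]
ee_rot: [-3.141, -0.003, 3.122]
force: [0.1, 0.7, -0.1]
width: 0.0878
gripper_force: 0.0
t: 5.35
eef_pos: [0.5664, 0.0038, 0.1017]
ee_rot: [3.142, 0.0, 3.122]
force: [0.4, 0.8, -0.1]
width: 0.0053
gripper_force: 0.2
[0.5664244  0.00379445 0.10166528]
1 -0.6 -1.7
2 -1.3 -3.3
3 -2.1 -4.8
4 -3.1 -6.2
5 -4.2 -7.6
6 -5.4 -8.8
7 -6.8 -10.0
8 -8.2 -11.0
9 -9.7 -11.9
10 -11.3 -12.6
11 -13.0 -13.2
12 -14.6 -13.6
13 -16.4 -13.9
14 -18.1 -14.1
15 -19.9 -14.0
16 -21.6 -13.8
17 -23.3 -13.5
18 -25.0 -13.0
19 -26.6 -12.4
20 -28.2 -11.6
```

View pics/w1.png

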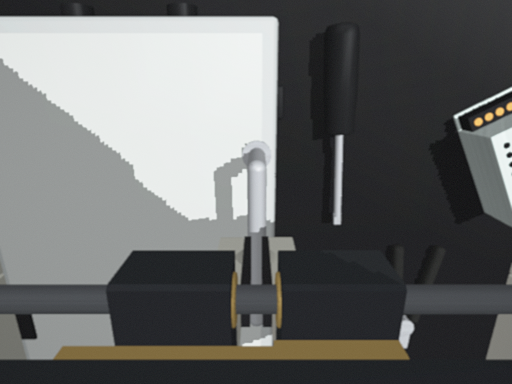

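```bash
python3 -m crank '[{"dx":0,"dy":0,"dz":0,"wx":0,"wy":0,"wz":0},{"dx":0,"dy":0,"dz":0,"wx":0,"wy":0,"wz":0},{"dx":0,"dy":0,"dz":0,"wx":0,"wy":0,"wz":0},{"dx":0,"dy":0,"dz":0,"wx":0,"wy":0,"wz":0},{"dx":0,"dy":0,"dz":0,"wx":0,"wy":0,"wz":0},{"dx":0,"dy":0,"dz":0,"wx":0,"wy":0,"wz":0},{"dx":0,"dy":0,"dz":0,"wx":0,"wy":0,"wz":0},{"dx":0,"dy":0,"dz":0,"wx":0,"wy":0,"wz":0},{"dx":0,"dy":0,"dz":0,"wx":0,"wy":0,"wz":0},{"dx":0,"dy":0,"dz":0,"wx":0,"wy":0,"wz":0}]' 0 12
python3 - <<'E'
from h import *
arm.grab_frame("wrist")
for q in("lid_handle","lid_hinge"): print(q,[(np.round(d['centre'],4),round(d['confidence'],2)) for d in arm.mark_of("wrist",q)])
print([proj(arm.calibration("wrist"),p).round() for p in ([.5667,.0045,.120],[.567,.0045,.1017],[.522,.0045,.12],[.612,.0045,.12])])
E
```

```text
t: 6.65
eef_pos: [0.5669, 0.0039, 0.1022]
ee_rot: [3.141, 0.001, 3.123]
force: [-0.5, 1.1, 5.7]
width: 0.0007
gripper_force: 2.9
lid_handle [(array([0.5658, 0.0037, 0.1192]), 0.97)]
lid_hinge []
[array([260., 247.]), array([260., 233.]), array([259., 167.]), array([261., 316.])]
```

Run:
```python
from h import *
cv2.imwrite("pics/w2.png",cv2.resize(arm.grab_frame("wrist")[:,:,::-1][130:,150:400],None,fx=3,fy=2.3))
c=arm.calibration("wrist");print(c['fx'],np.round(c['world_from_camera'],3).tolist())
```

```text
328.7891417841043 [[0.019, 0.95, 0.312, 0.483], [1.0, -0.018, -0.005, 0.004], [0.001, 0.312, -0.95, 0.282], [0.0, 0.0, 0.0, 1.0]]
```

View pics/w2.png

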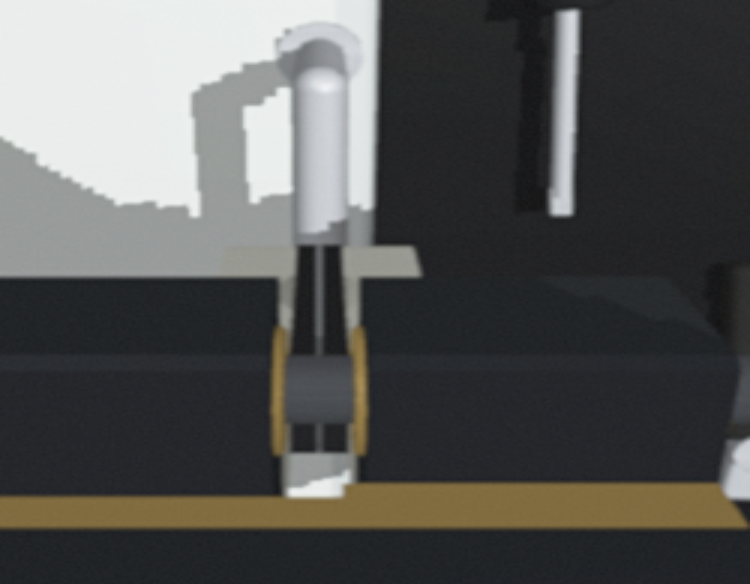

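Run:
```python
from h import *
c=arm.calibration("wrist")
for x in (.5575,.567,.5765):
  for z in (.09,.102,.115,.12,.125,.14): print(x,z,proj(c,[x,.004,z]).round(1), end=' ')
  print()
print([round(329*.01/((x-.483)*.312+(.282-z)*.95),1) for x,z in((.54,.1),(.54,.12),(.525,.12),(.525,.1))])
```

```text
0.5575 0.09 [258.7 211.4] 0.5575 0.102 [258.9 218.7] 0.5575 0.115 [259.1 227.7] 0.5575 0.12 [259.2 231.5] 0.5575 0.125 [259.3 235.5] 0.5575 0.14 [259.6 249. ] 
0.567 0.09 [258.9 225.3] 0.567 0.102 [259.1 233.3] 0.567 0.115 [259.4 243.2] 0.567 0.12 [259.5 247.3] 0.567 0.125 [259.6 251.7] 0.567 0.14 [259.9 266.3] 
0.5765 0.09 [259.2 238.9] 0.5765 0.102 [259.4 247.6] 0.5765 0.115 [259.6 258.2] 0.5765 0.12 [259.7 262.6] 0.5765 0.125 [259.8 267.3] 0.5765 0.14 [260.2 283.1] 
[17.3, 19.2, 19.7, 17.7]
```

```bash
python3 -m crank '[{"dx":0,"dy":0,"dz":0,"wx":0,"wy":0,"wz":0},{"dx":0,"dy":0,"dz":0,"wx":0,"wy":0,"wz":0},{"dx":0,"dy":0,"dz":0,"wx":0,"wy":0,"wz":0},{"dx":0,"dy":0,"dz":0,"wx":0,"wy":0,"wz":0},{"dx":0,"dy":0,"dz":-1,"wx":0,"wy":0,"wz":0},{"dx":0,"dy":0,"dz":-2,"wx":0,"wy":0,"wz":0},{"dx":0,"dy":0,"dz":-4,"wx":0,"wy":0,"wz":0},{"dx":0,"dy":0,"dz":-6,"wx":0,"wy":0,"wz":0},{"dx":0,"dy":0,"dz":-6,"wx":0,"wy":0,"wz":0},{"dx":0,"dy":0,"dz":-6,"wx":0,"wy":0,"wz":0}]' 5 12
python3 - <<'E'
from h import *
c=arm.calibration("wrist");im=arm.grab_frame("wrist")
cv2.imwrite("pics/w3.png",cv2.resize(im[:,:,::-1],(768,576)))
print([(np.round(d['centre'],4),round(d['confidence'],2)) for d in arm.mark_of("wrist","lid_handle")])
print([proj(c,p).round() for p in ([.5667,.0045,.120],[.522,.0045,.12],[.612,.0045,.12],[.522,.0045,.1],[.612,.0045,.1])],np.round(c['world_from_camera'],3)[:3,3])
E
```

```text
t: 8.1
eef_pos: [0.5662, 0.0038, 0.1616]
ee_rot: [3.141, 0.0, 3.122]
force: [-0.6, 0.5, -0.3]
width: 0.0499
gripper_force: 0.0
[(array([0.5666, 0.0034, 0.1205]), 0.57)]
[array([259., 209.]), array([258., 148.]), array([260., 265.]), array([258., 143.]), array([260., 252.])] [0.482 0.003 0.342]
```

View pics/w3.png

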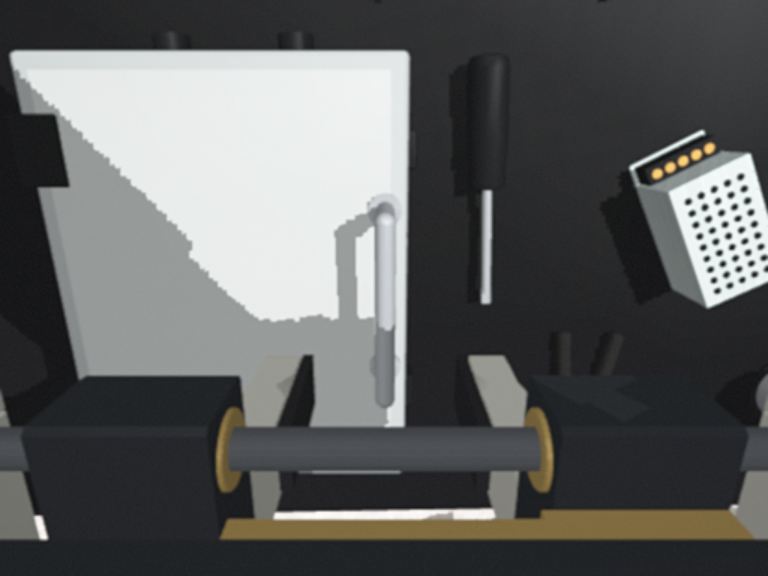

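The picture shows the bar running from (385,207) to (385,408) of 768x576. The fingertips sit at row 355, and their known 50 mm gap covers about 104 native px, so their depth is only about 0.16 m. That puts the real fingertips about 23 mm short of the reported TCP. The closing contact agrees: the closed tips rode on top of the bar at z≈0.125. So I go deeper, slowly, and watch the force.

```bash
python3 -m crank '[{"dx":0,"dy":0,"dz":2,"wx":0,"wy":0,"wz":0},{"dx":0,"dy":0,"dz":4,"wx":0,"wy":0,"wz":0},{"dx":0,"dy":0,"dz":6,"wx":0,"wy":0,"wz":0},{"dx":0,"dy":0,"dz":7,"wx":0,"wy":0,"wz":0},{"dx":0,"dy":0,"dz":7.4,"wx":0,"wy":0,"wz":0},{"dx":0,"dy":0,"dz":7.6,"wx":0,"wy":0,"wz":0},{"dx":0,"dy":0,"dz":7.8,"wx":0,"wy":0,"wz":0},{"dx":0,"dy":0,"dz":7.8,"wx":0,"wy":0,"wz":0},{"dx":0,"dy":0,"dz":7.8,"wx":0,"wy":0,"wz":0},{"dx":0,"dy":0,"dz":7.8,"wx":0,"wy":0,"wz":0}]'
python3 -m crank '[{"dx":0,"dy":0,"dz":0,"wx":0,"wy":0,"wz":0},{"dx":0,"dy":0,"dz":0,"wx":0,"wy":0,"wz":0},{"dx":0,"dy":0,"dz":0,"wx":0,"wy":0,"wz":0},{"dx":0,"dy":0,"dz":0,"wx":0,"wy":0,"wz":0},{"dx":0,"dy":0,"dz":0,"wx":0,"wy":0,"wz":0},{"dx":0,"dy":0,"dz":0,"wx":0,"wy":0,"wz":0},{"dx":0,"dy":0,"dz":0,"wx":0,"wy":0,"wz":0},{"dx":0,"dy":0,"dz":0,"wx":0,"wy":0,"wz":0},{"dx":0,"dy":0,"dz":0,"wx":0,"wy":0,"wz":0},{"dx":0,"dy":0,"dz":0,"wx":0,"wy":0,"wz":0}]' 0.5 12
```

```text
t: 9.45
eef_pos: [0.5665, 0.0038, 0.0839]
ee_rot: [3.141, 0.0, 3.122]
force: [-0.1, 0.6, -0.5]
width: 0.0502
gripper_force: 0.0
t: 10.7
eef_pos: [0.5665, 0.004, 0.0837]
ee_rot: [3.141, 0.0, 3.122]
force: [-1.4, 3.4, -0.1]
width: 0.0097
gripper_force: 12.0
```

```bash
python3 -m crank '[{"dx":0,"dy":-0.6,"dz":-1.7,"wx":0,"wy":0,"wz":0},{"dx":0,"dy":-1.3,"dz":-3.3,"wx":0,"wy":0,"wz":0},{"dx":0,"dy":-2.1,"dz":-4.8,"wx":0,"wy":0,"wz":0},{"dx":0,"dy":-3.1,"dz":-6.2,"wx":0,"wy":0,"wz":0},{"dx":0,"dy":-4.2,"dz":-7.6,"wx":0,"wy":0,"wz":0},{"dx":0,"dy":-5.4,"dz":-8.8,"wx":0,"wy":0,"wz":0},{"dx":0,"dy":-6.8,"dz":-10.0,"wx":0,"wy":0,"wz":0},{"dx":0,"dy":-8.2,"dz":-11.0,"wx":0,"wy":0,"wz":0},{"dx":0,"dy":-9.7,"dz":-11.9,"wx":0,"wy":0,"wz":0},{"dx":0,"dy":-11.3,"dz":-12.6,"wx":0,"wy":0,"wz":0}]'
```

```text
t: 11.95
eef_pos: [0.5645, -0.1098, 0.2112]
ee_rot: [3.142, 0.001, 3.123]
force: [-0.3, 3.2, 4.2]
width: 0.0093
gripper_force: 12.0
```

```bash
python3 -m crank '[{"dx":0,"dy":-1.7,"dz":-0.6,"wx":0,"wy":0,"wz":0},{"dx":0,"dy":-3.3,"dz":-1.0,"wx":0,"wy":0,"wz":0},{"dx":0,"dy":-5.1,"dz":-1.3,"wx":0,"wy":0,"wz":0},{"dx":0,"dy":-6.8,"dz":-1.5,"wx":0,"wy":0,"wz":0},{"dx":0,"dy":-8.6,"dz":-1.4,"wx":0,"wy":0,"wz":0},{"dx":0,"dy":-10.3,"dz":-1.2,"wx":0,"wy":0,"wz":0},{"dx":0,"dy":-12.0,"dz":-0.9,"wx":0,"wy":0,"wz":0},{"dx":0,"dy":-13.7,"dz":-0.4,"wx":0,"wy":0,"wz":0},{"dx":0,"dy":-15.3,"dz":0.2,"wx":0,"wy":0,"wz":0},{"dx":0,"dy":-16.7,"dz":0.9,"wx":0,"wy":0,"wz":0}]'
```

```text
t: 13.2
eef_pos: [0.5608, -0.2773, 0.1999]
ee_rot: [3.142, -0.001, 3.122]
force: [0.4, 1.3, 0.1]
width: 0.0093
gripper_force: 12.0
```

```bash
python3 -m crank '[{"dx":0,"dy":0,"dz":0,"wx":0,"wy":0,"wz":0},{"dx":0,"dy":0,"dz":0,"wx":0,"wy":0,"wz":0},{"dx":0,"dy":0,"dz":0,"wx":0,"wy":0,"wz":0},{"dx":0,"dy":0,"dz":-1,"wx":0,"wy":0,"wz":0},{"dx":0,"dy":0,"dz":-2.5,"wx":0,"wy":0,"wz":0},{"dx":0,"dy":0,"dz":-4,"wx":0,"wy":0,"wz":0},{"dx":0,"dy":0,"dz":-6,"wx":0,"wy":0,"wz":0},{"dx":0,"dy":0,"dz":-8,"wx":0,"wy":0,"wz":0},{"dx":0,"dy":1,"dz":-10,"wx":0,"wy":0,"wz":0},{"dx":0,"dy":4,"dz":-11,"wx":0,"wy":0,"wz":0}]' 2.2 12
python3 - <<'E'
from h import *
C={n:arm.calibration(n) for n in("scene","top")}
im={n:arm.grab_frame(n) for n in C}
for n in C:
  for q in ("lid_handle","corner","stop_side","stop_end","lid_hinge","case"): print(n,q,[(np.round(d['centre'],4).tolist(),round(d['confidence'],2)) for d in arm.mark_of(n,q)][:2])
print(to([.541,.212,.2],-153))
E
```

```text
t: 14.45
eef_pos: [0.5621, -0.2368, 0.3129]
ee_rot: [-3.141, 0.002, 3.121]
force: [0.5, 0.3, -0.1]
width: 0.0223
gripper_force: 0.0
scene lid_handle [([0.5608, -0.2774, 0.2362], 0.74), ([0.5663, -0.0818, 0.0044], 0.6)]
scene corner [([0.6364, -0.0348, 0.0105], 0.61)]
scene stop_side [([0.5923, -0.0326, 0.0082], 0.65)]
scene stop_end [([0.6321, -0.0642, 0.0066], 0.57), ([0.5918, -0.0317, 0.0105], 0.19)]
scene lid_hinge [([0.5644, -0.1853, 0.0662], 0.68)]
scene case [([0.564, -0.08, 0.0033], 0.76)]
top lid_handle [([0.5628, -0.2748, 0.2371], 0.88)]
top corner [([0.6348, -0.0368, 0.0072], 0.65), ([0.315, -0.2517, -0.0027], 0.19)]
top stop_side [([0.5925, -0.032, 0.0058], 0.45)]
top stop_end [([0.3459, 0.3357, 0.0016], 0.37), ([0.5643, -0.2791, 0.2343], 0.33)]
top lid_hinge [([0.5939, -0.034, 0.0058], 0.35)]
top case [([0.5225, 0.072, 0.0007], 0.56)]
(array([ 2.94, 44.79, 11.05]), array([  0. ,  -0. , -28.1]))
```

```bash
python3 -m crank '[{"dx":0,"dy":5,"dz":0,"wx":0,"wy":0,"wz":-3},{"dx":0.3,"dy":10.5,"dz":0,"wx":0,"wy":0,"wz":-6},{"dx":0.6,"dy":16,"dz":1,"wx":0,"wy":0,"wz":-9},{"dx":1,"dy":21.5,"dz":2.5,"wx":0,"wy":0,"wz":-12},{"dx":1.5,"dy":27,"dz":4,"wx":0,"wy":0,"wz":-16},{"dx":2,"dy":32.5,"dz":6,"wx":0,"wy":0,"wz":-20},{"dx":2.5,"dy":37.5,"dz":8,"wx":0,"wy":0,"wz":-24},{"dx":2.9,"dy":42,"dz":10,"wx":0,"wy":0,"wz":-28},{"dx":2.9,"dy":44.8,"dz":11,"wx":0,"wy":0,"wz":-28},{"dx":2.9,"dy":44.8,"dz":11,"wx":0,"wy":0,"wz":-28}]' 7.5 12
python3 - <<'E'
from h import *
c=arm.calibration("wrist");im=arm.grab_frame("wrist");np.save("c1.npy",c)
cv2.imwrite("pics/w4.png",im[:,:,::-1])
s=arm.get_state();print(s['eef_pos'],s['ee_rot'][2])
for q in ("power_unit","terminals"): print(q,[(np.round(d['centre'],4).tolist(),round(d['confidence'],2)) for d in arm.mark_of("wrist",q)])
for d in arm.masks_of("wrist","power_unit"): print(d['pixels'].sum(),rect(c,d['pixels'],.042))
P=np.array([.541,.212,0]);a=np.radians(26.5);X=np.array([np.cos(a),np.sin(a),0]);Y=np.array([-X[1],X[0],0])
for x,y in ((49,25),(49,-25),(-35,25),(-35,-25)): print((x,y),proj(c,P+X*x/1e3+Y*y/1e3+[0,0,.042]).round(1))
E
```

```text
t: 16.4
eef_pos: [0.5408, 0.2137, 0.1994]
ee_rot: [-3.141, -0.002, -2.67]
force: [0.2, -0.4, 0.4]
width: 0.0748
gripper_force: 0.0
[0.54110373 0.21277771 0.20008961] -2.670555651486379
power_unit [([0.5431, 0.212, -0.0003], 0.89), ([0.5018, 0.5609, -0.0008], 0.75)]
terminals [([0.4997, 0.1964, 0.0184], 0.79)]
4250 ((539.9293212890625, 210.7606658935547), (101.13278198242188, 49.9382209777832), 25.73990249633789)
17784 ((580.8411254882812, -18.972049713134766), (98.62501525878906, 253.3309326171875), 89.14196014404297)
(49, 25) [278.5 213.9]
(49, -25) [233.2 213.5]
(-35, 25) [281.  137.3]
(-35, -25) [232.2 136.9]
```

View pics/w4.png

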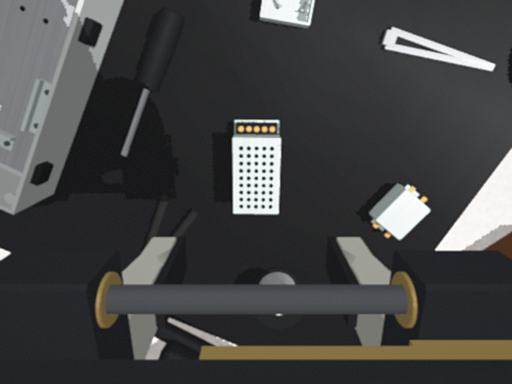

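The picture shows the unit squarely between the fingers. The housing corners at (233,137), (281,137), (233,214) and (279,214) match my predicted corners within 1 px, with the terminals at the top, toward the robot. Descend and grasp.

```bash
python3 -m crank '[{"dx":0,"dy":0,"dz":2.5,"wx":0,"wy":0,"wz":0.5},{"dx":0,"dy":0,"dz":5.5,"wx":0,"wy":0,"wz":0.5},{"dx":0,"dy":0,"dz":8.5,"wx":0,"wy":0,"wz":0.5},{"dx":0,"dy":0,"dz":11.5,"wx":0,"wy":0,"wz":0.5},{"dx":0,"dy":0,"dz":14.5,"wx":0,"wy":0,"wz":0.5},{"dx":0,"dy":0,"dz":17,"wx":0,"wy":0,"wz":0.5},{"dx":0,"dy":0,"dz":19,"wx":0,"wy":0,"wz":0.5},{"dx":0,"dy":0,"dz":20.2,"wx":0,"wy":0,"wz":0.5},{"dx":0,"dy":0,"dz":20.7,"wx":0,"wy":0,"wz":0.5},{"dx":0,"dy":0,"dz":20.7,"wx":0,"wy":0,"wz":0.5}]'
python3 -m crank '[{"dx":0,"dy":0,"dz":0,"wx":0,"wy":0,"wz":0},{"dx":0,"dy":0,"dz":0,"wx":0,"wy":0,"wz":0},{"dx":0,"dy":0,"dz":0,"wx":0,"wy":0,"wz":0},{"dx":0,"dy":0,"dz":0,"wx":0,"wy":0,"wz":0},{"dx":0,"dy":0,"dz":0,"wx":0,"wy":0,"wz":0},{"dx":0,"dy":0,"dz":0,"wx":0,"wy":0,"wz":0},{"dx":0,"dy":0,"dz":0,"wx":0,"wy":0,"wz":0},{"dx":0,"dy":0,"dz":0,"wx":0,"wy":0,"wz":0},{"dx":0,"dy":0,"dz":0,"wx":0,"wy":0,"wz":0},{"dx":0,"dy":0,"dz":0,"wx":0,"wy":0,"wz":0}]' 4.0 35
```

```text
t: 17.85
eef_pos: [0.5417, 0.2122, -0.006]
ee_rot: [-3.142, 0.0, -2.681]
force: [-0.3, 1.0, -0.3]
width: 0.0747
gripper_force: 0.0
t: 19.1
eef_pos: [0.5416, 0.2125, -0.006]
ee_rot: [3.141, 0.001, -2.681]
force: [-2.2, 0.7, 6.5]
width: 0.0497
gripper_force: 35.0
```

```bash
python3 -m crank '[{"dx":0,"dy":0,"dz":-0.5,"wx":0,"wy":0,"wz":0},{"dx":0,"dy":0,"dz":-1.5,"wx":0,"wy":0,"wz":0},{"dx":0,"dy":0,"dz":-3,"wx":0,"wy":0,"wz":0},{"dx":0,"dy":0,"dz":-5,"wx":0,"wy":0,"wz":0},{"dx":0,"dy":0,"dz":-7,"wx":0,"wy":0,"wz":0},{"dx":0,"dy":0,"dz":-9,"wx":0,"wy":0,"wz":0},{"dx":0,"dy":0,"dz":-11,"wx":0,"wy":0,"wz":0},{"dx":0,"dy":0,"dz":-12.5,"wx":0,"wy":0,"wz":0},{"dx":0,"dy":0,"dz":-13,"wx":0,"wy":0,"wz":0},{"dx":0,"dy":0,"dz":-13,"wx":0,"wy":0,"wz":0}]'
python3 -c "
from h import *
print(to([.574,-.071,.125],179))"
```

```text
t: 20.35
eef_pos: [0.5413, 0.2123, 0.1237]
ee_rot: [3.141, 0.0, -2.681]
force: [0.5, -0.5, -3.8]
width: 0.0498
gripper_force: 35.0
(array([  9.66, -26.83,  -0.14]), array([ 0. ,  0. , 27.4]))
```

```bash
python3 -m crank '[{"dx":0.6,"dy":-1.5,"dz":0,"wx":0,"wy":0,"wz":2},{"dx":1.6,"dy":-4.5,"dz":0,"wx":0,"wy":0,"wz":5},{"dx":2.9,"dy":-8,"dz":0,"wx":0,"wy":0,"wz":9},{"dx":4.3,"dy":-12,"dz":0,"wx":0,"wy":0,"wz":13},{"dx":5.8,"dy":-16,"dz":0,"wx":0,"wy":0,"wz":17},{"dx":7.2,"dy":-20,"dz":0,"wx":0,"wy":0,"wz":21},{"dx":8.5,"dy":-23.5,"dz":0,"wx":0,"wy":0,"wz":24.5},{"dx":9.4,"dy":-26,"dz":0,"wx":0,"wy":0,"wz":26.7},{"dx":9.7,"dy":-26.8,"dz":0,"wx":0,"wy":0,"wz":27.4},{"dx":9.7,"dy":-26.8,"dz":0,"wx":0,"wy":0,"wz":27.4}]'
python3 - <<'E'
from h import *
s=arm.get_state();print(s['eef_pos'],s['ee_rot'],s['force'])
for n in ("wrist","scene","top"):
  c=arm.calibration(n);im=arm.grab_frame(n)
  if n=="wrist": cv2.imwrite("pics/w5.png",cv2.resize(im[:,:,::-1],(768,576)))
  for q in ("corner","stop_side","stop_end","case","power_unit","terminals"): print(n,q,[(np.round(d['centre'],4).tolist(),round(d['confidence'],2)) for d in arm.mark_of(n,q) if d['confidence']>.3 and -.2<d['centre'][1]<.05])
c=arm.calibration("wrist")
O=np.array([.564,-.0795,0]);a=np.radians(-91);X=np.array([np.cos(a),np.sin(a),0]);Y=np.array([-X[1],X[0],0])
for p in ((-95,-120,70),(-95,0,70),(-95,120,70),(-48,-4,18),(-48,56,18),(44,-57,38),(44,57,38)): print(p,(proj(c,O+X*p[0]/1e3+Y*p[1]/1e3+[0,0,p[2]/1e3])*1.5).round())
E
```

```text
t: 21.6
eef_pos: [0.5732, -0.0716, 0.1231]
ee_rot: [-3.141, -0.001, 3.123]
force: [-0.5, 0.2, -3.9]
width: 0.0496
gripper_force: 35.0
[ 0.57315606 -0.07155322  0.12306139] [-3.14148654e+00 -1.11081840e-03  3.12277334e+00] [-0.45925929  0.18885005 -3.92084919]
wrist corner []
wrist stop_side [([0.5916, -0.0337, 0.0034], 0.65)]
wrist stop_end []
wrist case []
wrist power_unit [([0.5761, -0.0736, 0.1304], 0.71)]
wrist terminals [([0.5291, -0.0681, 0.1517], 0.82)]
scene corner [([0.6363, -0.0336, 0.0091], 0.59)]
scene stop_side [([0.5899, -0.0335, 0.0086], 0.48)]
scene stop_end [([0.6352, -0.0633, 0.0078], 0.62)]
scene case [([0.5638, -0.0826, -0.0003], 0.96)]
scene power_unit [([0.5712, -0.0703, 0.1293], 0.81), ([0.3476, 0.0057, -0.0004], 0.62)]
scene terminals [([0.3849, 0.0262, 0.0181], 0.97), ([0.5629, -0.0824, 0.0017], 0.65), ([0.5326, -0.0715, 0.1488], 0.6)]
top corner []
top stop_side []
top stop_end []
top case [([0.5631, -0.0788, 0.0003], 0.78)]
top power_unit [([0.3474, 0.0086, 0.0004], 0.79), ([0.573, -0.0725, 0.1299], 0.59)]
top terminals [([0.3885, 0.0258, 0.019], 0.78), ([0.53, -0.0754, 0.1451], 0.53)]
(-95, -120, 70) [592.  16.]
(-95, 0, 70) [561. 287.]
(-95, 120, 70) [537. 486.]
(-48, -4, 18) [453. 254.]
(-48, 56, 18) [449. 346.]
(44, -57, 38) [286. 164.]
(44, 57, 38) [298. 362.]
```

View pics/w5.png

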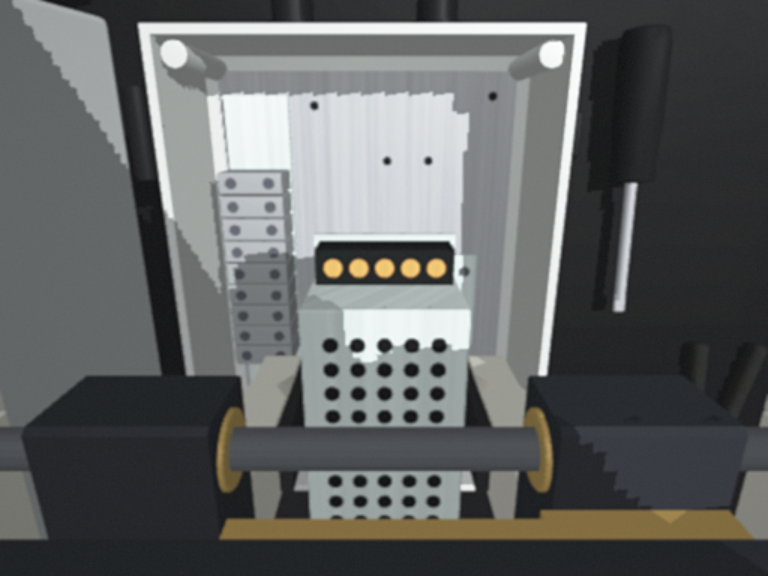

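The picture shows the unit held terminal end toward the robot, with a clear view of the plate. The near rim edge runs from (140,24) to (586,24), the right rim from (586,24) to (548,378), and the terminal row is at (220-290,170-362). I now fit the rim edges for an accurate case pose and yaw.

Run:
```python
from h import *
c=arm.calibration("wrist");g=cv2.imread("pics/w5.png",0);g=cv2.resize(arm.grab_frame("wrist")[:,:,1],None,fx=1,fy=1).astype(float)
def edge(l,th=130):
    i=np.argmax(l>th); return i-1+(th-l[i-1])/(l[i]-l[i-1]) if i>0 else np.nan
A=np.array([(u,5+edge(g[5:30,u])) for u in list(range(105,180))+list(range(300,380))])
B=np.array([(400-edge(g[v,330:401][::-1]),v) for v in range(30,210)])
for nme,uv in(("near",A),("right",B)):
    uv=uv[np.isfinite(uv).all(1)];P=onz(c,uv,.07)[:,:2].astype(np.float32)
    vx,vy,x0,y0=cv2.fitLine(P,cv2.DIST_HUBER,0,.0005,.0001).ravel()
    r=(P-[x0,y0])@[-vy,vx];print(nme,len(uv),"angle",np.degrees(np.arctan2(vy,vx)).round(2),"pt",x0,y0,"rms",np.sqrt((r**2).mean()))
    print(P.min(0),P.max(0))
```

```text
near 155 angle 88.98 pt 0.4456407 -0.083197154 rms 3.0120389e-05
[ 0.44417417 -0.16616729] [0.44739246 0.00768306]
right 180 angle -1.1 pt 0.5149689 0.013499425 rms 5.2534364e-05
[0.45681527 0.01220747] [0.57989943 0.01463894]
```

```bash
python3 -m crank '[{"dx":0,"dy":0,"dz":1,"wx":0,"wy":0,"wz":0},{"dx":0,"dy":0,"dz":3,"wx":0,"wy":0,"wz":0},{"dx":0,"dy":0,"dz":5,"wx":0,"wy":0,"wz":0},{"dx":0,"dy":0,"dz":7,"wx":0,"wy":0,"wz":0},{"dx":0,"dy":0,"dz":9,"wx":0,"wy":0,"wz":0},{"dx":0,"dy":0,"dz":10.5,"wx":0,"wy":0,"wz":0},{"dx":0,"dy":0,"dz":11.2,"wx":0,"wy":0,"wz":0},{"dx":0,"dy":0,"dz":11.6,"wx":0,"wy":0,"wz":0},{"dx":0,"dy":0,"dz":11.8,"wx":0,"wy":0,"wz":0},{"dx":0,"dy":0,"dz":11.9,"wx":0,"wy":0,"wz":0}]'
python3 -m crank '[{"dx":0,"dy":0,"dz":0,"wx":0,"wy":0,"wz":0},{"dx":0,"dy":0,"dz":0,"wx":0,"wy":0,"wz":0},{"dx":0,"dy":0,"dz":0.05,"wx":0,"wy":0,"wz":0},{"dx":0,"dy":0,"dz":0.05,"wx":0,"wy":0,"wz":0},{"dx":0,"dy":0,"dz":0.1,"wx":0,"wy":0,"wz":0},{"dx":0,"dy":0,"dz":0.1,"wx":0,"wy":0,"wz":0},{"dx":0,"dy":0,"dz":0.15,"wx":0,"wy":0,"wz":0},{"dx":0,"dy":0,"dz":0.15,"wx":0,"wy":0,"wz":0},{"dx":0,"dy":0,"dz":0.15,"wx":0,"wy":0,"wz":0},{"dx":0,"dy":0,"dz":0.15,"wx":0,"wy":0,"wz":0}]'
```

```text
t: 23.95
eef_pos: [0.574, -0.0709, 0.0051]
ee_rot: [3.141, 0.001, 3.124]
force: [0.4, 0.1, -3.5]
width: 0.0498
gripper_force: 35.0
t: 25.2
eef_pos: [0.5737, -0.0709, 0.0032]
ee_rot: [-3.142, 0.0, 3.124]
force: [0.1, 0.4, -2.9]
width: 0.05
gripper_force: 35.0
```

```bash
python3 -m crank '[{"dx":0,"dy":0,"dz":0.03,"wx":0,"wy":0,"wz":0},{"dx":0,"dy":0,"dz":0.06,"wx":0,"wy":0,"wz":0},{"dx":0,"dy":0,"dz":0.09,"wx":0,"wy":0,"wz":0},{"dx":0,"dy":0,"dz":0.12,"wx":0,"wy":0,"wz":0},{"dx":0,"dy":0,"dz":0.15,"wx":0,"wy":0,"wz":0},{"dx":0,"dy":0,"dz":0.15,"wx":0,"wy":0,"wz":0},{"dx":0,"dy":0,"dz":0.15,"wx":0,"wy":0,"wz":0},{"dx":0,"dy":0,"dz":0.15,"wx":0,"wy":0,"wz":0},{"dx":0,"dy":0,"dz":0.15,"wx":0,"wy":0,"wz":0},{"dx":0,"dy":0,"dz":0.15,"wx":0,"wy":0,"wz":0}]'
```

```text
t: 26.45
eef_pos: [0.5739, -0.0709, 0.002]
ee_rot: [-3.142, 0.0, 3.124]
force: [-2.0, 0.8, 5.5]
width: 0.0494
gripper_force: 35.0
```

```bash
python3 -m crank '[{"dx":0,"dy":0.15,"dz":0,"wx":0,"wy":0,"wz":0},{"dx":0,"dy":0.3,"dz":0,"wx":0,"wy":0,"wz":0},{"dx":0,"dy":0.45,"dz":0,"wx":0,"wy":0,"wz":0},{"dx":0,"dy":0.6,"dz":0,"wx":0,"wy":0,"wz":0},{"dx":0,"dy":0.7,"dz":0,"wx":0,"wy":0,"wz":0},{"dx":0,"dy":0.8,"dz":0,"wx":0,"wy":0,"wz":0},{"dx":0,"dy":0.85,"dz":0,"wx":0,"wy":0,"wz":0},{"dx":0,"dy":0.9,"dz":0,"wx":0,"wy":0,"wz":0},{"dx":0,"dy":0.95,"dz":0,"wx":0,"wy":0,"wz":0},{"dx":0,"dy":0.95,"dz":0,"wx":0,"wy":0,"wz":0}]'
python3 -c "
from station import arm
s=arm.get_state();print(s['force'],s['moment'])"
python3 -m crank '[{"dx":0,"dy":0.03,"dz":0,"wx":0,"wy":0,"wz":0},{"dx":0,"dy":0.06,"dz":0,"wx":0,"wy":0,"wz":0},{"dx":0,"dy":0.09,"dz":0,"wx":0,"wy":0,"wz":0},{"dx":0,"dy":0.12,"dz":0,"wx":0,"wy":0,"wz":0},{"dx":0,"dy":0.15,"dz":0,"wx":0,"wy":0,"wz":0},{"dx":0,"dy":0.15,"dz":0,"wx":0,"wy":0,"wz":0},{"dx":0,"dy":0.15,"dz":0,"wx":0,"wy":0,"wz":0},{"dx":0,"dy":0.15,"dz":0,"wx":0,"wy":0,"wz":0},{"dx":0,"dy":0.15,"dz":0,"wx":0,"wy":0,"wz":0},{"dx":0,"dy":0.15,"dz":0,"wx":0,"wy":0,"wz":0}]'
```

```text
t: 27.7
eef_pos: [0.5745, -0.0614, 0.002]
ee_rot: [-3.142, 0.001, 3.124]
force: [-0.2, -2.3, 5.4]
width: 0.0498
gripper_force: 35.0
[-0.21154517 -2.28340021  5.43637439] [-0.61536617  0.04970248  0.02580728]
t: 28.95
eef_pos: [0.5745, -0.0599, 0.002]
ee_rot: [-3.142, 0.001, 3.124]
force: [-0.0, -1.4, 5.6]
width: 0.0497
gripper_force: 35.0
```

Still only sliding friction, so I continue in small steps.

```bash
python3 -m crank '[{"dx":0,"dy":0.03,"dz":0,"wx":0,"wy":0,"wz":0},{"dx":0,"dy":0.06,"dz":0,"wx":0,"wy":0,"wz":0},{"dx":0,"dy":0.09,"dz":0,"wx":0,"wy":0,"wz":0},{"dx":0,"dy":0.12,"dz":0,"wx":0,"wy":0,"wz":0},{"dx":0,"dy":0.15,"dz":0,"wx":0,"wy":0,"wz":0},{"dx":0,"dy":0.15,"dz":0,"wx":0,"wy":0,"wz":0},{"dx":0,"dy":0.15,"dz":0,"wx":0,"wy":0,"wz":0},{"dx":0,"dy":0.15,"dz":0,"wx":0,"wy":0,"wz":0},{"dx":0,"dy":0.15,"dz":0,"wx":0,"wy":0,"wz":0},{"dx":0,"dy":0.15,"dz":0,"wx":0,"wy":0,"wz":0}]'
python3 -c "
from station import arm
s=arm.get_state();print(s['force'],s['moment'])"
```

```text
t: 30.2
eef_pos: [0.5745, -0.0584, 0.002]
ee_rot: [-3.142, 0.001, 3.124]
force: [0.5, -2.2, 5.7]
width: 0.0497
gripper_force: 35.0
[ 0.48533682 -2.20552542  5.65124548] [-0.67501582  0.03312182 -0.01983695]
```

```bash
python3 -m crank '[{"dx":0,"dy":0.03,"dz":0,"wx":0,"wy":0,"wz":0},{"dx":0,"dy":0.06,"dz":0,"wx":0,"wy":0,"wz":0},{"dx":0,"dy":0.09,"dz":0,"wx":0,"wy":0,"wz":0},{"dx":0,"dy":0.12,"dz":0,"wx":0,"wy":0,"wz":0},{"dx":0,"dy":0.15,"dz":0,"wx":0,"wy":0,"wz":0},{"dx":0,"dy":0.15,"dz":0,"wx":0,"wy":0,"wz":0},{"dx":0,"dy":0.15,"dz":0,"wx":0,"wy":0,"wz":0},{"dx":0,"dy":0.15,"dz":0,"wx":0,"wy":0,"wz":0},{"dx":0,"dy":0.15,"dz":0,"wx":0,"wy":0,"wz":0},{"dx":0,"dy":0.15,"dz":0,"wx":0,"wy":0,"wz":0}]'
python3 -c "
from station import arm
s=arm.get_state();print(s['force'],s['moment'])"
```

```text
t: 31.45
eef_pos: [0.5744, -0.0581, 0.002]
ee_rot: [-3.14, 0.001, 3.124]
force: [1.0, -8.2, 4.4]
width: 0.0499
gripper_force: 35.0
[ 1.03479474 -8.17166497  4.42631099] [-3.39553546 -0.48332904 -0.28071674]
```

```bash
python3 -m crank '[{"dx":-0.15,"dy":0,"dz":0,"wx":0,"wy":0,"wz":0},{"dx":-0.3,"dy":0,"dz":0,"wx":0,"wy":0,"wz":0},{"dx":-0.45,"dy":0,"dz":0,"wx":0,"wy":0,"wz":0},{"dx":-0.6,"dy":0,"dz":0,"wx":0,"wy":0,"wz":0},{"dx":-0.75,"dy":0,"dz":0,"wx":0,"wy":0,"wz":0},{"dx":-0.9,"dy":0,"dz":0,"wx":0,"wy":0,"wz":0},{"dx":-1.0,"dy":0,"dz":0,"wx":0,"wy":0,"wz":0},{"dx":-1.1,"dy":0,"dz":0,"wx":0,"wy":0,"wz":0},{"dx":-1.15,"dy":0,"dz":0,"wx":0,"wy":0,"wz":0},{"dx":-1.15,"dy":0,"dz":0,"wx":0,"wy":0,"wz":0}]'
python3 -c "
from station import arm
s=arm.get_state();print(s['force'],s['moment'])"
```

```text
t: 32.7
eef_pos: [0.584, -0.0583, 0.002]
ee_rot: [-3.14, -0.002, 3.124]
force: [-6.0, -6.6, 10.6]
width: 0.05
gripper_force: 35.0
[-5.95646751 -6.60775772 10.64324394] [-2.3223568   1.746753   -0.06608106]
```

```bash
python3 -m crank '[{"dx":-0.03,"dy":0,"dz":0,"wx":0,"wy":0,"wz":0},{"dx":-0.06,"dy":0,"dz":0,"wx":0,"wy":0,"wz":0},{"dx":-0.09,"dy":0,"dz":0,"wx":0,"wy":0,"wz":0},{"dx":-0.12,"dy":0,"dz":0,"wx":0,"wy":0,"wz":0},{"dx":-0.15,"dy":0,"dz":0,"wx":0,"wy":0,"wz":0},{"dx":-0.15,"dy":0,"dz":0,"wx":0,"wy":0,"wz":0},{"dx":-0.15,"dy":0,"dz":0,"wx":0,"wy":0,"wz":0},{"dx":-0.15,"dy":0,"dz":0,"wx":0,"wy":0,"wz":0},{"dx":-0.15,"dy":0,"dz":0,"wx":0,"wy":0,"wz":0},{"dx":-0.15,"dy":0,"dz":0,"wx":0,"wy":0,"wz":0}]'
python3 -c "
from h import *
s=arm.get_state();print(s['eef_pos'],s['force'],s['moment'])
for n in ('scene','wrist'):
  arm.grab_frame(n)
  for q in('power_unit','stop_end','terminals'): print(n,q,[(np.round(d['centre'],4).tolist(),round(d['confidence'],2)) for d in arm.mark_of(n,q) if -.2<d['centre'][1]<.0])
"
```

```text
t: 33.95
eef_pos: [0.5855, -0.0583, 0.002]
ee_rot: [-3.14, -0.002, 3.124]
force: [-5.3, -6.3, 11.5]
width: 0.0497
gripper_force: 35.0
[ 0.58546019 -0.05833365  0.00201776] [-5.30245674 -6.29866955 11.50892703] [-2.32681339  1.80718191 -0.0480599 ]
scene power_unit [([0.5821, -0.0617, 0.0038], 0.83)]
scene stop_end [([0.633, -0.0648, 0.0043], 0.4), ([0.5646, -0.1813, 0.0656], 0.37)]
scene terminals [([0.5443, -0.0614, 0.0266], 0.56), ([0.6373, -0.0354, 0.0115], 0.48)]
wrist power_unit [([0.5876, -0.0601, 0.0096], 0.68)]
wrist stop_end []
wrist terminals [([0.5438, -0.0544, 0.0291], 0.73)]
```

```bash
python3 -m crank '[{"dx":-0.03,"dy":0,"dz":0,"wx":0,"wy":0,"wz":0},{"dx":-0.06,"dy":0,"dz":0,"wx":0,"wy":0,"wz":0},{"dx":-0.09,"dy":0,"dz":0,"wx":0,"wy":0,"wz":0},{"dx":-0.12,"dy":0,"dz":0,"wx":0,"wy":0,"wz":0},{"dx":-0.15,"dy":0,"dz":0,"wx":0,"wy":0,"wz":0},{"dx":-0.18,"dy":0,"dz":0,"wx":0,"wy":0,"wz":0},{"dx":-0.2,"dy":0,"dz":0,"wx":0,"wy":0,"wz":0},{"dx":-0.2,"dy":0,"dz":0,"wx":0,"wy":0,"wz":0},{"dx":-0.2,"dy":0,"dz":0,"wx":0,"wy":0,"wz":0},{"dx":-0.2,"dy":0,"dz":0,"wx":0,"wy":0,"wz":0}]'
python3 -c "
from station import arm
s=arm.get_state();print(s['eef_pos'],s['force'],s['moment'])"
```

```text
t: 35.6
eef_pos: [0.5869, -0.0583, 0.002]
ee_rot: [-3.14, -0.003, 3.124]
force: [-8.4, -6.3, 13.6]
width: 0.0502
gripper_force: 35.0
[ 0.58688664 -0.05834756  0.00201898] [-8.4340497  -6.26186858 13.58883481] [-2.00549555  2.49533812 -0.08196965]
```

```bash
python3 -m crank '[{"dx":-0.03,"dy":0,"dz":0,"wx":0,"wy":0,"wz":0},{"dx":-0.06,"dy":0.03,"dz":0,"wx":0,"wy":0,"wz":0},{"dx":-0.09,"dy":0.06,"dz":0,"wx":0,"wy":0,"wz":0},{"dx":-0.12,"dy":0.08,"dz":0,"wx":0,"wy":0,"wz":0},{"dx":-0.12,"dy":0.08,"dz":0,"wx":0,"wy":0,"wz":0},{"dx":-0.12,"dy":0.08,"dz":0,"wx":0,"wy":0,"wz":0},{"dx":-0.12,"dy":0.08,"dz":0,"wx":0,"wy":0,"wz":0},{"dx":-0.12,"dy":0.08,"dz":0,"wx":0,"wy":0,"wz":0},{"dx":-0.12,"dy":0.08,"dz":0,"wx":0,"wy":0,"wz":0},{"dx":-0.12,"dy":0.08,"dz":0,"wx":0,"wy":0,"wz":0}]'
python3 - <<'E'
from h import *
s=arm.get_state();print(s['eef_pos'],s['force'],s['moment'],s['ee_rot'])
im=arm.grab_frame("scene");c=arm.calibration("scene")
u,v=proj(c,[.59,-.08,.05]).astype(int);cv2.imwrite("pics/s2.png",cv2.resize(im[v-75:v+75,u-90:u+90,::-1],None,fx=4,fy=4,interpolation=cv2.INTER_CUBIC));print(u,v)
E
```

```text
t: 36.85
eef_pos: [0.5869, -0.0583, 0.002]
ee_rot: [-3.139, -0.005, 3.123]
force: [-10.8, -7.6, 15.4]
width: 0.0495
gripper_force: 35.0
[ 0.58685893 -0.05833719  0.00199767] [-10.80361803  -7.5916396   15.40966101] [-3.07696553  3.58265427 -0.01478357] [-3.13940429 -0.00540963  3.12337481]
200 189
```

View pics/s2.png

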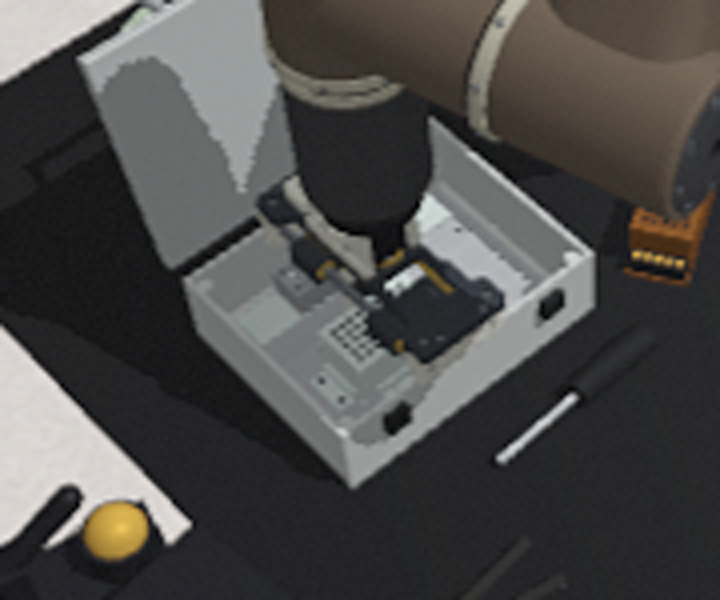

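The scene picture shows the lid fully back, the unit flat in the case corner under the gripper at about (360,330), and the screwdriver and the brown look-alike untouched. I press slightly firmer and level out the small tool tilt.

```bash
python3 -m crank '[{"dx":-0.04,"dy":0.02,"dz":0,"wx":0,"wy":0.05,"wz":0},{"dx":-0.08,"dy":0.04,"dz":0,"wx":0,"wy":0.1,"wz":0},{"dx":-0.12,"dy":0.06,"dz":0,"wx":0,"wy":0.2,"wz":0},{"dx":-0.16,"dy":0.08,"dz":0,"wx":0,"wy":0.3,"wz":0},{"dx":-0.16,"dy":0.08,"dz":0,"wx":0,"wy":0.3,"wz":0},{"dx":-0.16,"dy":0.08,"dz":0,"wx":0,"wy":0.3,"wz":0},{"dx":-0.16,"dy":0.08,"dz":0,"wx":0,"wy":0.3,"wz":0},{"dx":-0.16,"dy":0.08,"dz":0,"wx":0,"wy":0.3,"wz":0},{"dx":-0.16,"dy":0.08,"dz":0,"wx":0,"wy":0.3,"wz":0},{"dx":-0.16,"dy":0.08,"dz":0,"wx":0,"wy":0.3,"wz":0}]'
python3 - <<'E'
from h import *
s=arm.get_state();print(s['eef_pos'],s['force'],s['moment'],s['ee_rot'])
arm.grab_frame("top")
print([(np.round(d['centre'],3).tolist(),round(d['confidence'],2)) for d in arm.mark_of("top","lid_handle")])
E
```

```text
t: 38.15
eef_pos: [0.5867, -0.0584, 0.0018]
ee_rot: [-3.138, -0.014, 3.123]
force: [-14.2, -11.7, 19.5]
width: 0.0494
gripper_force: 35.0
[ 0.58673222 -0.05837404  0.00184339] [-14.24018349 -11.72836039  19.54317416] [-4.01649003  5.07268805 -0.03748874] [-3.13843049 -0.01372087  3.12305111]
[([0.562, -0.277, 0.235], 0.56), ([0.543, -0.062, 0.022], 0.52), ([0.514, 0.394, 0.002], 0.41)]
```

The pitch sign was inverted because the tool points down. I correct the tilt the other way, and the roll a little.

```bash
python3 -m crank '[{"dx":0,"dy":0,"dz":0,"wx":0,"wy":-0.1,"wz":0},{"dx":0,"dy":0,"dz":0,"wx":-0.05,"wy":-0.2,"wz":0},{"dx":0,"dy":0,"dz":0,"wx":-0.1,"wy":-0.3,"wz":0},{"dx":0,"dy":0,"dz":0,"wx":-0.1,"wy":-0.4,"wz":0},{"dx":0,"dy":0,"dz":0,"wx":-0.15,"wy":-0.5,"wz":0},{"dx":0,"dy":0,"dz":0,"wx":-0.15,"wy":-0.6,"wz":0},{"dx":0,"dy":0,"dz":0,"wx":-0.2,"wy":-0.7,"wz":0},{"dx":0,"dy":0,"dz":0,"wx":-0.2,"wy":-0.8,"wz":0},{"dx":0,"dy":0,"dz":0,"wx":-0.2,"wy":-0.8,"wz":0},{"dx":0,"dy":0,"dz":0,"wx":-0.2,"wy":-0.8,"wz":0}]'
python3 -c "
from station import arm
s=arm.get_state();print(s['eef_pos'],s['force'],s['moment'],s['ee_rot'])"
```

```text
t: 39.5
eef_pos: [0.5874, -0.0583, 0.0018]
ee_rot: [3.141, 0.001, 3.123]
force: [-11.6, -10.5, 18.0]
width: 0.0495
gripper_force: 35.0
[ 0.58738257 -0.05830269  0.00175926] [-11.64066272 -10.46903513  18.01143593] [-4.24222833  4.38955613 -0.04887685] [3.14134317e+00 1.12669234e-03 3.12345765e+00]
```

```bash
python3 -c "
from station import arm
print(arm.job_done())"
```

```text
the job is handed in; nothing more can be done
None
```

The lid is open on its stop. The arm is still holding the power unit flat on the plate, terminal end toward the robot, pressed against both stops (wrist force about 12 N along the end-stop direction, 10 N along the side-stop direction), and I handed the job in at about 39.5 s with no result reported back.

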